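# Tidy the packing bench: every item back in its shaped pad

## Task

Put the bench items back in their shaped pads: the bur stand in the oblong recess, the timer in the square one, the white-grey tape roll in the large round one and the small mixing dish in the small round one. Each must sit upright, flat on the yellow floor of its recess with nothing resting on the rim. Leave the orange carton and the teal scaler where they are.

Things in the scene. Friction and masses are not known exactly. Their poses are not given: they have to be found in the camera images.
- bur_stand: Blue block with small burs standing in it: the block is 30 mm (own x) by 62 mm (own y) by 22 mm high, the burs reach 40 mm; grip the block across its 30 mm. Origin: centre of its underside, z up. Its long axis starts within about 0.4 rad of world x. About 60 g.
- minute_timer: White minute timer with a grey dial on its front (own -x face); 46 mm (x, with dial) by 48 mm (y) by 46 mm high; grip it across y, the two plain sides. Origin: centre of its underside, z up. The dial starts facing the robot within about 0.4 rad. About 60 g.
- tape: Roll of white-grey tape with a brown core, lying flat; 60 to 62 mm across, 25 mm high; its hole counts as filled, so grip it over the outside. Origin: centre of its underside, z up. About 60 g.
- dish: Small white eight-sided mixing dish, 32 mm across, 22 mm high; grip it over the outside (it counts as solid). Origin: centre of its underside, z up. About 30 g.
- pad_oblong: A dark pad fixed to the desk, 8 mm high, with a 5 mm deep recess with yellow floor (floor 3 mm above the desk) that is oblong, 78 mm along own x by 46 mm along own y, for the bur stand (long side along own x). Outside 92 by 60 mm. Origin: centre of its underside, z up. 
- pad_square: A dark pad fixed to the desk, 8 mm high, with a 5 mm deep recess with yellow floor (floor 3 mm above the desk) that is square, 64 by 64 mm, for the timer (any of the four ways round). Outside 78 by 78 mm. Origin: centre of its underside, z up. 
- pad_big_round: A dark pad fixed to the desk, 8 mm high, with a 5 mm deep recess with yellow floor (floor 3 mm above the desk) that is round, 78 mm across, for the tape roll. Outside 92 mm across. Origin: centre of its underside, z up. 
- pad_small_round: A dark pad fixed to the desk, 8 mm high, with a 5 mm deep recess with yellow floor (floor 3 mm above the desk) that is round, 48 mm across, for the dish. Outside 62 mm across. Origin: centre of its underside, z up. 
- orange_carton: Bystander: orange and white carton standing upright at the left end, 80 mm (own x) by 29 mm (own y) by 100 mm high. Origin: centre of its underside, z up. 
- teal_scaler: Bystander: hand scaler with a teal handle lying behind the row, in front of the raised fixed shelf (front edge at x = 0.60 m, 0.24 to 0.26 m above the desk: keep wrist and gripper clear of it), roughly along world y, 148 mm long (own y), 11 mm wide, 7 mm high. Origin: centre of its underside, z up. 
There are look-alikes about, which are no part of the job. Leave any pink look-alike of the pad_small_round alone.

How it is judged:
At the end, for the whole second after the job is handed in: The bur stand, timer, tape roll and dish each stand upright (within 0.12 rad) in their own recess: origin within 14 mm of the pad's centre, underside less than 2.5 mm above the recess floor, at rest and released (horizontal distance between bur_stand and pad_oblong below 0.014 m and z of bur_stand in the frame of pad_oblong below 0.0055 m and angle between each of bur_stand, minute_timer, tape, dish's own z axis and vertical below 0.12 rad and linear speed of each of bur_stand, minute_timer, tape, dish below 0.02 m/s and horizontal distance between minute_timer and pad_square below 0.014 m and z of minute_timer in the frame of pad_square below 0.0055 m and horizontal distance between tape and pad_big_round below 0.014 m and z of tape in the frame of pad_big_round below 0.0055 m and horizontal distance between dish and pad_small_round below 0.014 m and z of dish in the frame of pad_small_round below 0.0055 m); the robot touches nothing.
It fails at once if the orange carton is shoved or tipped (origin displaced more than 20 mm, or tilted over 0.3 rad) (distance of orange_carton from where it was at the start of the episode above 0.02 m or angle between orange_carton's own z axis and vertical above 0.3 rad).
It fails at once if the teal scaler is shoved or tipped (origin displaced more than 20 mm, or tilted over 0.3 rad) (distance of teal_scaler from where it was at the start of the episode above 0.02 m or angle between teal_scaler's own z axis and vertical above 0.3 rad).
It also fails if it takes over 120 s, if anything falls off the work surface, if the arm or the gripper's body presses on something with over 40 N, if the wrist force passes 120 N, or if a joint passes its speed limit or range.

## Robot

A 7-joint arm with a two-finger parallel gripper is mounted at the origin on a cart in front of the work surface, level with it; the furniture and walls round the work are solid. World frame = base frame: x ahead of the robot, y to its left, z up, the work surface at z = 0. Lengths are in m, angles in rad, forces in N, time in s.
With the tool pointing down it reaches from about 0.425 to 0.875 m from the base axis. Payload 8.4 kg.
Tool frame: the origin (TCP) lies on the centre line of the jaws, within the pads' length; the fingertips stand 17 mm ahead of it and the grasp point (between the pads) lies 2 mm behind it; z points along the fingers, y is the line along which they close (so a half turn about z gives the same grasp; the last joint's range is limited). The gripper opens to 85 mm and grips with 20 to 120 N. Pads are 22 mm wide; open, the fingers measure 114 mm over their backs; the gripper's body (76 mm by 85 mm) begins 54 mm behind the grasp point. The pads swing forward as they close: fully open they stand 13 mm farther back than shut.
Start: joints at [1.163, 0.333, 0.04, 1.465, -0.013, 1.343, -0.059], TCP at [0.198, -0.619, 0.248] pointing down, gripper open.
Joint ranges: [-2.58, 2.58], [-0.38, 2.09], [-1.3, 1.39], [0.25, 2.4], [-1.5, 4.64], [0.08, 2.09], [-2.65, 2.65]. Speed limits (rad/s): [2.22, 2.22, 2.79, 2.79, 3.14, 3.14, 3.14].

## Interface

Orientations are given as a 3x3 rotation matrix whose columns are the frame's x, y, z axes.
In Python, from cell import arm, eyes gives the robot as it stands.
- The arm moves only by the tool play_rows, never from a script. Its argument "series" is a list of rows, each a list of 7 numbers: the turn, a rotation vector about the tool's x, y, z scaled (see below), then the shift along the tool's x, y, z scaled (see below), then the finger opening in mm, from 0 to 85.4. A call has 1 to 12 rows; each row shifts and turns the commanded pose from where the row before left it, along the tool's axes as they then stand; what a row does not reach is not made up. The controller multiplies each number of a shift by 0.03 m and each number of a turn by 0.08 rad. A row lasts 1/12 s, in which the tool goes at most 41.7 mm and 7.16 degrees, less where a joint would pass 70% of its speed; a pose out of reach is approached as far as the arm can. A call with a number of a shift or a turn outside -1 to 1 is refused whole. A call with a gripper value outside its range is refused whole. The fingers move at their own pace and stop on an object; "squeeze" is the grip in N (left out, the last holds). Time passes only in rows, so rows that do not move let the fingers close. It gives the time, the measured TCP pose, the force, the opening and the grip force at its end, in the units of the state.
- arm.get_obs(): the state, without advancing time (a new reading comes with each control period).
- eyes.snapshot(name): name is "side" or "top" or "wrist"; returns the picture (420x560x3 uint8, red, green, blue); there is no depth.
- eyes.camera_model(name): a dict with "fx", "fy", "cx", "cy" (pixels), "xyz" and "orientation" of the camera in the world; the wrist camera has in their place "T_tool_cam" (4x4, takes a point from camera to tool coordinates, whose origin is the TCP and whose axes are the flange's). Camera axes: x right, y up, looking along -z (the intrinsics and any distortion apply to the point x, -y, -z); pixel columns grow to the right and rows downward; lengths in m; the calibration is good to about 2 mm. A picture is of the moment at which its call begins: read the wrist's pose just before it. camera_model takes no time and is no camera call.
- arm.close_job(): hands the job in; it is judged then, once.
The state is a dict: "t": time; "joint_positions": joint angles; "qd": joint speeds; "joint_torque": joint torques, N m; "eef_pos": TCP position; "eef_rot": TCP orientation; "force": force on the tool from outside, world axes, zero at the start; "ft_torque": the same for the moment, N m; "width": finger opening in m; "grasp_force": force on a finger pad.
Only numpy, scipy, OpenCV 4.12 (cv2) and the standard library are available. Lean on these libraries where they do the work, as an engineer would, in place of code of your own. Each camera call takes 0.05 s, during which the arm holds its last target. There are 200 camera calls.

## Working session

There is one attempt and no reset: what is moved stays moved. The work goes in short steps, Python scripts to look and compute and a tool call to move; the robot and the scene stay as the last step left them, time stands still between calls to the robot, and variables do not carry over. Pictures are saved under pics/ and viewed, at most 14 in all, crops included, and the job is handed in when it is done.

Besides the shell and the picture viewer there is one more tool, called after "Emit:" as name([rows], argument=value, ...), one row to a line, values as JSON. play_rows: Moves the arm, as the interface text tells. Shifts and turns lie within -1 to 1; 1 stands for 0.03 m of shift or 0.08 rad of turn. Its arguments: {"type":"object","properties":{"series":{"type":"array"},"squeeze":{"type":"number"}},"required":["series"]}

```bash
mkdir -p pics; ls; python3 - <<'E'
from cell import arm, eyes
import cv2, numpy as np
o=arm.get_obs(); print(o['t'],o['eef_pos'],o['eef_rot'],o['width'])
for n in("top","side"):
    cv2.imwrite(f"pics/{n}0.png",eyes.snapshot(n)[:,:,::-1])
    print(n,eyes.camera_model(n))
print(eyes.camera_model("wrist"))
E
```

```text
pics
0.0 [ 0.19740512 -0.61885556  0.24739195] [[ 9.52699466e-01  3.03913422e-01 -5.99085154e-04]
 [ 3.03913994e-01 -9.52698243e-01  1.53014376e-03]
 [-1.05716147e-04 -1.63983751e-03 -9.99998650e-01]] 0.08555778412943706
top {'fx': 511.3864313198673, 'fy': 511.3864313198673, 'cx': 287.28973197334693, 'cy': 206.90146034008154, 'xyz': array([0.25673444, 0.06124636, 1.70552931]), 'orientation': array([[-9.91715899e-03,  9.82917934e-01, -1.83776999e-01],
       [-9.99950417e-01, -9.58250030e-03,  2.70902172e-03],
       [ 9.01702883e-04,  1.83794752e-01,  9.82964229e-01]])}
side {'fx': 491.29802020773724, 'fy': 491.29802020773724, 'cx': 277.63892463343393, 'cy': 210.93048807712276, 'xyz': array([0.22837772, 1.56466193, 0.87038825]), 'orientation': array([[-0.97807483,  0.10714912, -0.17857406],
       [-0.2080085 , -0.46103528,  0.86265806],
       [ 0.01010411,  0.88088906,  0.47321493]])}
{'fx': 305.78159318412804, 'fy': 305.78159318412804, 'cx': 284.82851927944495, 'cy': 210.44740289251814, 'T_tool_cam': array([[ 8.64676786e-05,  9.58366579e-01,  2.85540703e-01,
         7.16341606e-02],
       [ 9.99998992e-01,  3.21799954e-04, -1.38288485e-03,
         3.40734856e-04],
       [-1.41719761e-03,  2.85540535e-01, -9.58365585e-01,
        -1.25289639e-01],
       [ 0.00000000e+00,  0.00000000e+00,  0.00000000e+00,
         1.00000000e+00]])}
```

View pics/top0.png

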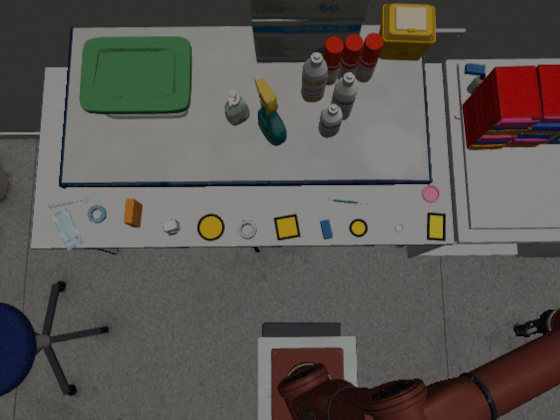

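View pics/side0.png

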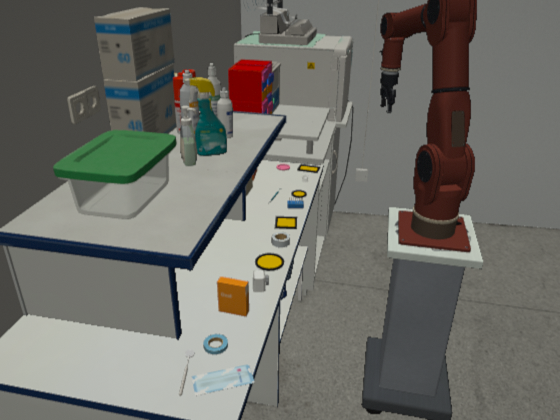

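The top view shows the row, left to right:
- carton (132,212)
- timer (171,227)
- big round pad (211,227)
- tape (248,229)
- square pad (287,227)
- bur stand (326,229)
- small round pad (358,228)
- dish (398,228)
- oblong pad (436,226)

The scaler is at (347,202), and the pink decoy at (431,194). I'll enlarge the row.

```bash
python3 - <<'E'
import cv2, numpy as np
im=cv2.imread("pics/top0.png")
f=lambda a:cv2.resize(im[190:250,a:a+165],None,fx=4.8,fy=4.8,interpolation=cv2.INTER_CUBIC)
cv2.imwrite("pics/crop0.png",np.vstack([f(120),f(285)]))
E
cat > h.py <<'E'
import numpy as np
from cell import arm, eyes
def ray(cam,u,v,z,o=None):
    m=eyes.camera_model(cam)
    if cam=="wrist":
        T=np.eye(4);T[:3,:3]=o['eef_rot'];T[:3,3]=o['eef_pos'];T=T@m['T_tool_cam'];R,p=T[:3,:3],T[:3,3]
    else: R,p=np.array(m['orientation']),np.array(m['xyz'])
    d=R@np.array([(u-m['cx'])/m['fx'],-(v-m['cy'])/m['fy'],-1])
    return p+d*(z-p[2])/d[2]
def crop(u,v):  # crop0 pixel -> image pixel
    b=v>=288
    return (120+165*b+(u+.5)/4.8-.5, 190+(v-288*b+.5)/4.8-.5)
E
```

```text
(no output)
```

View pics/crop0.png

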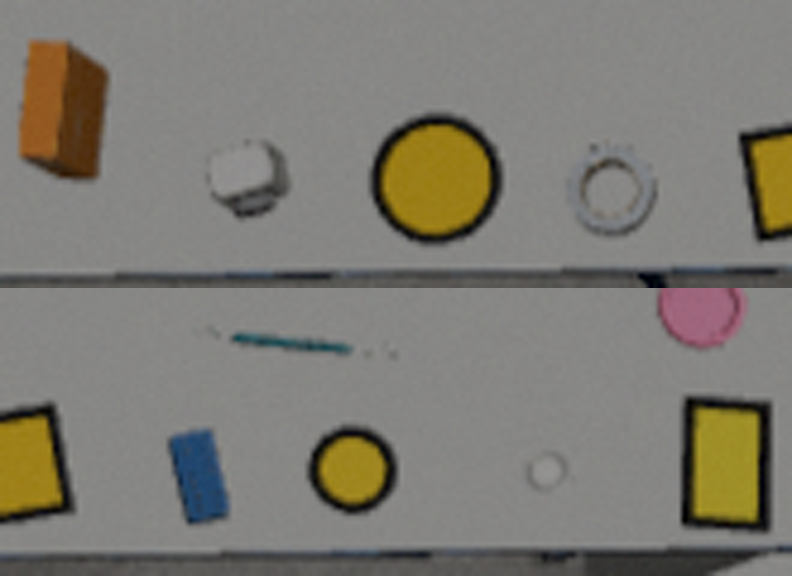

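Readings from the crop:
- Timer top: (239,174)
- Big pad: (436,179)
- Tape: (611,188)
- Square pad corners: (741,135), (763,240), (55,404), (72,511)
- Bur block: corners (170,438), (211,430), (228,515), (188,523)
- Small pad: (353,470)
- Dish: (547,470)
- Oblong pad corners: (684,398), (770,403), (768,530), (683,524)

```bash
python3 - <<'E'
from h import *
np.set_printoptions(precision=4,suppress=True)
P=lambda u,v,z:ray("top",*crop(u,v),z)[:2]
for n,u,v,z in[("timer",239,174,.046),("big",436,179,.008),("tape",611,188,.025),("small",353,470,.008),("dish",547,470,.022),("teal",290,343,.005),("carton",48,100,.1)]: print(n,P(u,v,z))
for n,c,z in[("sq",[(741,135),(763,240),(72,511),(55,404)],.008),("bur",[(170,438),(211,430),(228,515),(188,523)],.022),("obl",[(684,398),(770,403),(768,530),(683,524)],.008),("timertop",[(208,155),(268,140),(277,182),(217,203)],.046)]:
    q=np.array([P(*a,z) for a in c]);e=np.roll(q,-1,0)-q
    print(n,q.mean(0),np.linalg.norm(e,axis=1),np.arctan2(e[:,1],e[:,0]))
E
```

```text
timer [0.5076 0.4437]
big [0.5084 0.3148]
tape [0.4985 0.1913]
small [ 0.5015 -0.1802]
dish [ 0.4981 -0.3126]
teal [ 0.5929 -0.1394]
carton [0.5503 0.5598]
sq [0.5064 0.058 ] [0.0756 0.0713 0.0765 0.0755] [-2.943  -1.4129  0.1423  1.7409]
bur [ 0.4961 -0.0716] [0.0291 0.0604 0.0282 0.0605] [-1.386  -2.9708  1.759   0.185 ]
obl [ 0.5035 -0.4413] [0.0603 0.0899 0.0591 0.0891] [-1.6397  3.0596  1.4899 -0.0679]
timertop [0.5103 0.4414] [0.0419 0.0299 0.0428 0.034 ] [-1.3301 -2.9049  1.9052  0.2161]
```

Emit:
play_rows([
  [0, 0, 0, 0.957, -0.596, 0, 85],
  [0, 0, 0, 0.957, -0.596, 0, 85],
  [0, 0, 0, 0.957, -0.596, 0, 85],
  [0, 0, 0, 0.957, -0.596, 0, 85],
  [0, 0, 0, 0.957, -0.596, 0, 85],
  [0, 0, 0, 0.957, -0.596, 0, 85],
  [0, 0, 0, 0.957, -0.596, 0, 85],
  [0, 0, 0, 0.957, -0.596, 0, 85],
  [0, 0, 0, 0.957, -0.596, 0, 85],
  [0, 0, 0, 0.957, -0.596, 0, 85],
  [0, 0, 0, 0.957, -0.596, 0, 85],
  [0, 0, 0, 0.957, -0.596, 0, 85],
])

```text
t: 1.1
eef_pos: [0.4612, -0.3086, 0.2481]
eef_rot: [[0.953, 0.304, -0.0], [0.304, -0.953, 0.0], [-0.0, -0.0, -1.0]]
force: [0.1, -1.2, -0.6]
width: 0.085
grasp_force: 0.0
```

Emit:
play_rows([
  [0, 0, 0.966, 0, 0, 0, 60],
  [0, 0, 0.966, 0, 0, 0, 60],
  [0, 0, 0.966, 0, 0, 0, 60],
  [0, 0, 0.966, 0, 0, 0, 60],
  [0, 0, 0, 0, 0, 0.8, 60],
  [0, 0, 0, 0, 0, 0.8, 60],
  [0, 0, 0, 0, 0, 0.8, 60],
  [0, 0, 0, 0, 0, 0.8, 60],
  [0, 0, 0, 0, 0, 0, 60],
  [0, 0, 0, 0, 0, 0, 60],
])

```text
t: 1.93
eef_pos: [0.4598, -0.3097, 0.1515]
eef_rot: [[1.0, -0.0, -0.002], [-0.0, -1.0, 0.002], [-0.002, -0.002, -1.0]]
force: [0.8, 0.7, -0.0]
width: 0.0603
grasp_force: 0.0
```

```bash
cat >> h.py <<'E'
import cv2
def look(fn,big=False):
    o=arm.get_obs(); im=eyes.snapshot("wrist")[:,:,::-1]
    cv2.imwrite(fn,cv2.resize(im,(800,600),interpolation=cv2.INTER_CUBIC) if big else im)
    np.savez(fn+".npz",eef_pos=o['eef_pos'],eef_rot=o['eef_rot']); return o
def to(x,y,z,yaw=None):
    """units (0.03 m) of shift in tool axes to a world TCP target, and turn units about tool z (yaw = world angle of tool x)"""
    o=arm.get_obs();R=o['eef_rot'];s=R.T@(np.array([x,y,z])-o['eef_pos'])/.03
    a=np.arctan2(R[1,0],R[0,0]); print("shift",s.round(2),"turn", None if yaw is None else round(-(yaw-a)/.08,2))
E
python3 - <<'E'
from h import *
o=look("pics/w1.png"); print(o['t'],o['eef_pos'],o['eef_rot'],o['width'],o['force'])
E
```

```text
1.9333 [ 0.45975685 -0.30966093  0.15150273] [[ 9.99996886e-01 -3.28839682e-04 -2.47363722e-03]
 [-3.24581278e-04 -9.99998465e-01  1.72171979e-03]
 [-2.47419959e-03 -1.72091153e-03 -9.99995458e-01]] 0.060258217073296656 [ 0.75080692  0.66497908 -0.04409988]
```

View pics/w1.png

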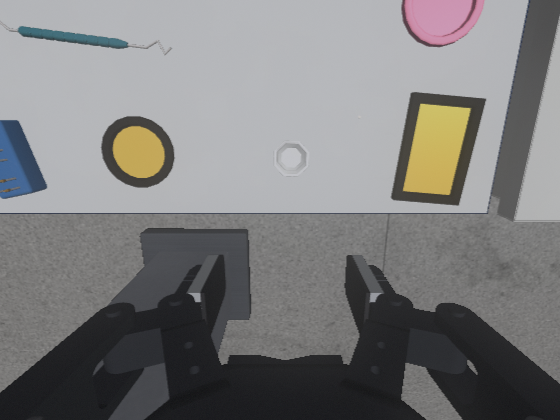

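The wrist view shows the dish top at (291,159), the small pad at (138,152) and oblong pad corners (412,93), (485,98), (458,205), (392,199). The fingertips at (222,255) and (347,255) put the tips about 10 mm ahead of the TCP at 60 mm opening.

```bash
python3 - <<'E'
from h import *
np.set_printoptions(precision=4,suppress=True)
o=dict(np.load("pics/w1.png.npz"))
P=lambda u,v,z:ray("wrist",u,v,z,o)[:2]
print("dish",P(291,159,.022),np.linalg.norm(P(274,159,.022)-P(308.5,159,.022)))
print("small",P(138,152,.008),np.linalg.norm(P(102,152,.008)-P(174,152,.008)))
q=np.array([P(*a,.008) for a in[(412,93),(485,98),(458,205),(392,199)]]);e=np.roll(q,-1,0)-q
print("obl",q.mean(0),np.linalg.norm(e,axis=1),np.arctan2(e[:,1],e[:,0]))
to(*P(291,159,.022),.025,0)
E
```

```text
dish [ 0.4999 -0.3155] 0.028550995766037306
small [ 0.5042 -0.1831] 0.0624516005994694
obl [ 0.5047 -0.4417] [0.0609 0.0921 0.061  0.0903] [-1.6346  3.0613  1.4778 -0.0821]
shift [1.31 0.18 4.27] turn -0.0
```

Emit:
play_rows([
  [0, 0, 0, 0.65, 0.08, 0, 55],
  [0, 0, 0, 0.65, 0.08, 0, 55],
  [0, 0, 0, 0, 0, 0.8, 55],
  [0, 0, 0, 0, 0, 0.8, 55],
  [0, 0, 0, 0, 0, 0.8, 55],
  [0, 0, 0, 0, 0, 0.8, 55],
  [0, 0, 0, 0, 0, 0.6, 55],
  [0, 0, 0, 0, 0, 0.4, 55],
  [0, 0, 0, 0, 0, 0, 55],
  [0, 0, 0, 0, 0, 0, 20],
  [0, 0, 0, 0, 0, 0, 20],
  [0, 0, 0, 0, 0, 0, 20],
], squeeze=25)

```text
t: 2.98
eef_pos: [0.5007, -0.3156, 0.0284]
eef_rot: [[1.0, -0.0, 0.003], [-0.0, -1.0, -0.002], [0.003, 0.002, -1.0]]
force: [-0.4, -0.0, 4.1]
width: 0.0279
grasp_force: 24.6
```

Emit:
play_rows([
  [0, 0, 0, 0, 0, 0, 20],
  [0, 0, 0, 0, 0, 0, 20],
  [0, 0, 0, 0, 0, 0, 20],
  [0, 0, 0, 0, 0, 0, 20],
])

```text
t: 3.32
eef_pos: [0.5007, -0.3156, 0.0283]
eef_rot: [[1.0, -0.0, 0.003], [-0.0, -1.0, -0.002], [0.003, 0.002, -1.0]]
force: [-0.6, 0.8, 7.3]
width: 0.0278
grasp_force: 24.8
```

Emit:
play_rows([
  [0, 0, 0, 0, 0, -0.5, 20],
  [0, 0, 0, 0, 0, -0.6, 20],
  [0, 0, 0, 0, 0, -0.6, 20],
  [0, 0, 0, 0.02, -0.75, 0, 20],
  [0, 0, 0, 0.02, -0.75, 0, 20],
  [0, 0, 0, 0.02, -0.75, 0, 20],
  [0, 0, 0, 0.02, -0.75, 0, 20],
  [0, 0, 0, 0, -0.75, 0, 20],
  [0, 0, 0, 0, -0.7, 0, 20],
  [0, 0, 0, 0, 0, 0, 20],
  [0, 0, 0, 0, 0, 0, 20],
])

```text
t: 4.23
eef_pos: [0.5026, -0.1805, 0.0782]
eef_rot: [[1.0, 0.002, 0.001], [0.002, -1.0, -0.0], [0.001, 0.0, -1.0]]
force: [0.6, -0.3, -0.9]
width: 0.0278
grasp_force: 25.0
```

```bash
python3 - <<'E'
from h import *
o=look("pics/w2.png"); print(o['t'],o['eef_pos'],o['width'],o['force'])
E
```

```text
4.2333 [ 0.50256421 -0.18045763  0.07822858] 0.027764502519548043 [ 0.56490543 -0.3204564  -0.87980173]
```

View pics/w2.png

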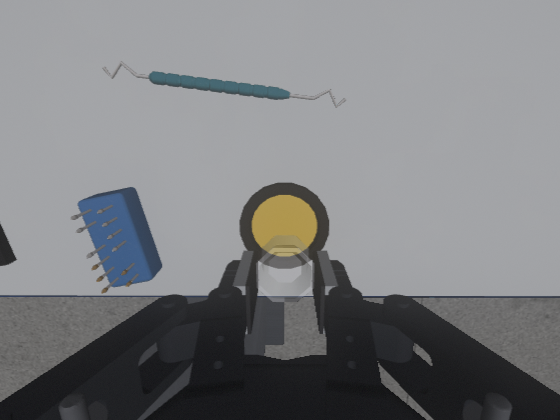

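The dish is held between the pads. The small pad's outer ring spans columns 240–329, with its inner floor centred at about (284.5,225). The bur block top corners are near (81,203), (118,193), (152,273) and (117,287), with the front side visible.

```bash
python3 - <<'E'
from h import *
np.set_printoptions(precision=4,suppress=True)
o=dict(np.load("pics/w2.png.npz"))
P=lambda u,v,z:ray("wrist",u,v,z,o)[:2]
print(P(284.5,183,.008)-[.031,0],P(240,226,.008),P(329,226,.008),P(284.5,226,.008))
print(P(284.5,195,.003)-[.024,0])
to(.5035,-.182,.0315,0)
E
```

```text
[ 0.5039 -0.1811] [ 0.5052 -0.151 ] [ 0.5053 -0.2113] [ 0.5053 -0.1811]
[ 0.5017 -0.1811]
shift [0.04 0.01 1.55] turn 0.0
```

Emit:
play_rows([
  [0, 0, 0, 0.03, 0, 0.5, 20],
  [0, 0, 0, 0, 0, 0.5, 20],
  [0, 0, 0, 0, 0, 0.35, 20],
  [0, 0, 0, 0, 0, 0.18, 20],
  [0, 0, 0, 0, 0, 0, 20],
  [0, 0, 0, 0, 0, 0, 20],
  [0, 0, 0, 0, 0, 0, 34],
  [0, 0, 0, 0, 0, 0, 45],
  [0, 0, 0, 0, 0, 0, 45],
  [0, 0, 0, 0, 0, 0, 45],
])

```text
t: 5.12
eef_pos: [0.503, -0.1815, 0.0317]
eef_rot: [[1.0, -0.0, 0.0], [-0.0, -1.0, -0.0], [0.0, 0.0, -1.0]]
force: [-0.4, -0.3, -0.9]
width: 0.0449
grasp_force: 0.0
```

Emit:
play_rows([
  [0, 0, 0, 0, 0, -0.6, 50],
  [0, 0, 0, 0, 0, -0.9, 50],
  [0, 0, 0, -0.35, -0.7, -0.9, 50],
  [0, 0, 0, -0.35, -0.7, -0.3, 50],
  [0, 0, 0, -0.35, -0.7, 0, 50],
  [0, 0, 0, -0.35, -0.7, 0, 50],
  [0, 0, 0, 0, 0, 0, 50],
  [0, 0, 0, 0, 0, 0, 50],
])

```text
t: 5.78
eef_pos: [0.4608, -0.0967, 0.1128]
eef_rot: [[1.0, 0.002, 0.001], [0.002, -1.0, -0.0], [0.001, 0.0, -1.0]]
force: [-0.3, -0.1, 0.5]
width: 0.0503
grasp_force: 0.0
```

```bash
python3 - <<'E'
from h import *
o=look("pics/w3.png"); print(o['t'],o['eef_pos'],o['width'],o['force'])
E
```

```text
5.7833 [ 0.46076996 -0.09666031  0.11278158] 0.050258157487123555 [-0.3048202  -0.07265342  0.47777416]
```

View pics/w3.png

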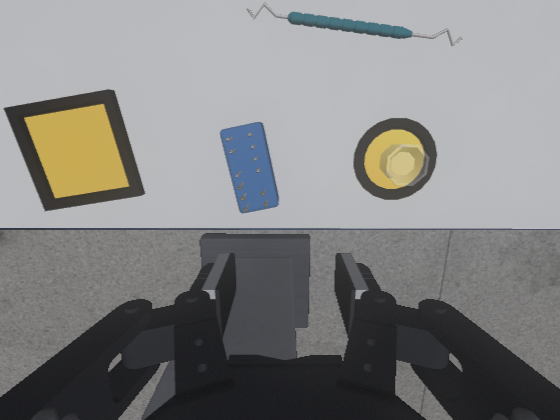

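The dish sits in the small recess, top centre about (406,164), with the pad centre at (395,159). Bur block top corners are (220,131), (262,122), (279,206) and (240,214). Square pad corners are (5,108), (114,90), (144,194) and (46,211).

```bash
cat >> h.py <<'E'
def quad(P,c,z):
    q=np.array([P(*a,z) for a in c]);e=np.roll(q,-1,0)-q
    return q.mean(0).round(4),np.linalg.norm(e,axis=1).round(4),np.arctan2(e[:,1],e[:,0]).round(3)
E
python3 - <<'E'
from h import *
np.set_printoptions(precision=4,suppress=True)
o=dict(np.load("pics/w3.png.npz"))
P=lambda u,v,z:ray("wrist",u,v,z,o)[:2]
print("dish",P(406,164.5,.025),P(406,164.5,.029),"pad",P(395,159,.008))
b=quad(P,[(220,131),(262,122),(279,206),(240,214)],.022)
print("bur",b); print("sq",quad(P,[(5,108),(114,90),(144,194),(46,211)],.008))
E
```

```text
dish [ 0.5027 -0.1819] [ 0.5033 -0.1803] pad [ 0.5044 -0.18  ]
bur (array([ 0.4983, -0.0732]), array([0.0295, 0.0603, 0.0295, 0.0605]), array([-1.367, -2.953,  1.782,  0.188]))
sq (array([0.5083, 0.0563]), array([0.0804, 0.0758, 0.0797, 0.0776]), array([-1.419, -2.991,  1.745,  0.159]))
```

Emit:
play_rows([
  [0, 0, 0, 0.61, -0.4, 0, 52],
  [0, 0, 0, 0.61, -0.4, 0, 52],
  [0, 0, -0.8, 0, 0, 0.4, 52],
  [0, 0, -0.8, 0, 0, 0.6, 52],
  [0, 0, -0.76, 0, 0, 0.7, 52],
  [0, 0, 0, 0, 0, 0.7, 52],
  [0, 0, 0, 0, 0, 0.5, 52],
  [0, 0, 0, 0, 0, 0, 52],
  [0, 0, 0, 0, 0, 0, 52],
])

```text
t: 6.58
eef_pos: [0.4973, -0.0742, 0.0248]
eef_rot: [[0.983, 0.186, -0.002], [0.186, -0.983, 0.0], [-0.002, -0.001, -1.0]]
force: [0.2, 0.4, -0.0]
width: 0.0521
grasp_force: 0.0
```

Emit:
play_rows([
  [0, 0, 0, 0, 0, 0, 22],
  [0, 0, 0, 0, 0, 0, 22],
  [0, 0, 0, 0, 0, 0, 22],
  [0, 0, 0, 0, 0, 0, 22],
  [0, 0, 0, 0, 0, 0, 22],
  [0, 0, 0, 0, 0, 0, 22],
], squeeze=30)

```text
t: 7.08
eef_pos: [0.4986, -0.0738, 0.0267]
eef_rot: [[0.982, 0.187, 0.002], [0.187, -0.982, -0.001], [0.002, 0.001, -1.0]]
force: [-0.1, -0.9, 7.7]
width: 0.0293
grasp_force: 31.1
```

Emit:
play_rows([
  [0, 0, 0, 0, 0, -0.5, 22],
  [0, 0, 0, 0, 0, -0.8, 22],
  [0, 0, 0, 0, 0, -0.7, 22],
  [0, 0, 0.82, 0, 0, 0, 22],
  [0, 0, 0.82, 0, 0, 0, 22],
  [0, 0, 0.82, 0, 0, 0, 22],
  [0, 0, 0.81, 0, 0, 0, 22],
  [0, 0, 0, 0.07, 0.72, 0, 22],
  [0, 0, 0, 0.07, 0.72, 0, 22],
  [0, 0, 0, 0.07, 0.72, 0, 22],
  [0, 0, 0, 0.07, 0.72, 0, 22],
  [0, 0, 0, 0.07, 0.72, 0, 22],
])

```text
t: 8.08
eef_pos: [0.5001, -0.1829, 0.0858]
eef_rot: [[0.997, -0.073, 0.0], [-0.073, -0.997, -0.0], [0.0, 0.0, -1.0]]
force: [-0.2, -0.2, -1.3]
width: 0.0292
grasp_force: 30.2
```

Emit:
play_rows([
  [0, 0, 0, 0.07, 0.72, 0, 22],
  [0, 0, 0, 0.07, 0.72, 0, 22],
  [0, 0, 0, 0.07, 0.72, 0, 22],
  [0, 0, 0, 0.07, 0.72, 0, 22],
  [0, 0, 0, 0.07, 0.72, 0, 22],
  [0, 0, 0, 0.07, 0.72, 0, 22],
  [0, 0, 0, 0.07, 0.72, 0, 22],
  [0, 0, 0, 0.07, 0.72, 0, 22],
  [0, 0, 0, 0.06, 0.72, 0, 22],
  [0, 0, 0, 0.06, 0.72, 0, 22],
  [0, 0, 0, 0.06, 0.72, 0, 22],
  [0, 0, 0, 0.06, 0.67, 0, 22],
])

```text
t: 9.08
eef_pos: [0.505, -0.442, 0.0856]
eef_rot: [[0.997, -0.073, 0.0], [-0.073, -0.997, -0.0], [0.0, 0.0, -1.0]]
force: [0.5, 0.2, -1.6]
width: 0.0296
grasp_force: 30.2
```

```bash
python3 - <<'E'
from h import *
o=look("pics/w4.png"); print(o['t'],o['eef_pos'],o['width'],o['force'])
to(.504,-.4415,.0302,-.075)
E
```

```text
9.0833 [ 0.50495508 -0.44195704  0.0856498 ] 0.02961646985788302 [ 0.48832725  0.16368098 -1.58001575]
shift [ 0.   -0.18  1.85] turn -0.03
```

View pics/w4.png

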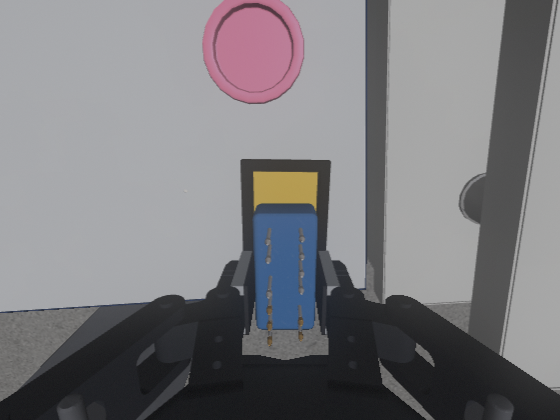

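The bur stand is held squarely, aligned with the oblong pad. The pad's back edge spans (241,160) to (330,160), and the block's back top edge is at about row 211.

```bash
python3 - <<'E'
from h import *
np.set_printoptions(precision=4,suppress=True)
o=arm.get_obs(); print(o['t'],o['eef_pos'])
q=dict(np.load("pics/w4.png.npz"))
a,b=ray("wrist",241,160,.008,q),ray("wrist",330,160,.008,q)
R=q['eef_rot']; print("pad",(a+b)/2-.046*R[:,0],np.linalg.norm(a-b))
zb=q['eef_pos'][2]-.0267+.022
c=ray("wrist",286,211,zb,q); print("block",c-.031*R[:,0])
E
```

```text
9.1333 [ 0.5035 -0.4467  0.0856]
pad [ 0.5051 -0.4434  0.008 ] 0.0587419352671434
block [ 0.5068 -0.4434  0.0809]
```

Emit:
play_rows([
  [0, 0, 0, 0, -0.14, 0, 22],
  [0, 0, 0, 0, 0, 0.6, 22],
  [0, 0, 0, 0, 0, 0.6, 22],
  [0, 0, 0, 0, 0, 0.4, 22],
  [0, 0, 0, 0, 0, 0.22, 22],
  [0, 0, 0, 0, 0, 0, 22],
  [0, 0, 0, 0, 0, 0, 22],
])

```text
t: 9.72
eef_pos: [0.5058, -0.436, 0.031]
eef_rot: [[0.997, -0.073, 0.0], [-0.073, -0.997, 0.0], [0.0, -0.0, -1.0]]
force: [-0.5, 0.6, -0.6]
width: 0.0295
grasp_force: 31.0
```

Emit:
play_rows([
  [0, 0, 0, 0, 0.1, 0, 22],
  [0, 0, 0, 0, 0.06, 0, 22],
  [0, 0, 0, 0, 0, 0, 22],
  [0, 0, 0, 0, 0, 0, 22],
  [0, 0, 0, 0, 0, 0, 22],
  [0, 0, 0, 0, 0, 0, 22],
])

```text
t: 10.22
eef_pos: [0.5052, -0.4412, 0.0308]
eef_rot: [[0.997, -0.073, 0.0], [-0.073, -0.997, 0.0], [0.0, -0.0, -1.0]]
force: [0.2, -0.2, -0.8]
width: 0.0294
grasp_force: 31.0
```

Emit:
play_rows([
  [0, 0, 0, 0, 0, 0.03, 22],
  [0, 0, 0, 0, 0, 0, 32],
  [0, 0, 0, 0, 0, 0, 50],
  [0, 0, 0, 0, 0, 0, 50],
  [0, 0, 0, 0, 0, 0, 50],
  [0, 0, 0, 0, 0, -0.5, 55],
  [0, 0, 0, 0, 0, -0.9, 55],
  [0, 0, 0, 0, 0, -0.9, 55],
  [0, 0, 0, -0.5, 0, -0.5, 55],
  [0, 0, 0, -0.5, 0, 0, 55],
  [0, 0, 0, -0.5, 0, 0, 55],
  [0, 0, 0, 0, 0, 0, 55],
])

```text
t: 11.22
eef_pos: [0.4575, -0.439, 0.1144]
eef_rot: [[0.997, -0.076, -0.001], [-0.076, -0.997, -0.001], [-0.001, 0.001, -1.0]]
force: [-0.6, -0.6, -0.4]
width: 0.0551
grasp_force: 0.0
```

Emit:
play_rows([
  [0, 0, 0, 0, 0, 0, 55],
  [0, 0, 0, 0, 0, 0, 55],
  [0, 0, 0, 0, 0, 0, 55],
  [0, 0, 0, 0, 0, 0, 55],
])

```text
t: 11.55
eef_pos: [0.4611, -0.4376, 0.1137]
eef_rot: [[0.997, -0.072, 0.0], [-0.072, -0.997, 0.0], [0.0, -0.0, -1.0]]
force: [-0.4, -0.1, 0.1]
width: 0.0548
grasp_force: 0.0
```

```bash
python3 - <<'E'
from h import *
o=look("pics/w5.png"); print(o['t'],o['eef_pos'],o['width'],o['force'])
E
```

```text
11.55 [ 0.46113209 -0.43759897  0.11366137] 0.054831787181015335 [-0.4154847  -0.11393683  0.1146797 ]
```

View pics/w5.png

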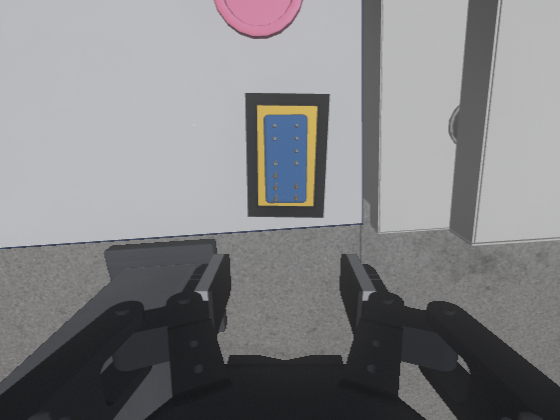

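The bur stand sits centred in the oblong recess, with the yellow margin visible all round. Next is the tape.

Emit:
play_rows([
  [0, 0, -0.9, 0, -0.4, -0.6, 80],
  [0, 0, 0, 0, -0.9, -0.4, 80],
  [0, 0, 0, 0, -0.95, 0, 80],
  [0, 0, 0, 0, -0.95, 0, 80],
  [0, 0, 0, 0, -0.95, 0, 80],
  [0, 0, 0, 0, -0.95, 0, 80],
  [0, 0, 0, 0, -0.95, 0, 80],
  [0, 0, 0, 0, -0.95, 0, 80],
  [0, 0, 0, 0, -0.95, 0, 80],
  [0, 0, 0, 0, -0.95, 0, 80],
  [0, 0, 0, 0, -0.95, 0, 80],
  [0, 0, 0, 0, -0.95, 0, 80],
])

```text
t: 12.6
eef_pos: [0.4617, -0.1124, 0.1441]
eef_rot: [[1.0, -0.001, 0.0], [-0.001, -1.0, -0.0], [0.0, 0.0, -1.0]]
force: [1.2, -0.6, 0.1]
width: 0.08
grasp_force: 0.0
```

Emit:
play_rows([
  [0, 0, 0, 0, -0.95, 0, 80],
  [0, 0, 0, 0, -0.95, 0, 80],
  [0, 0, 0, 0, -0.95, 0, 80],
  [0, 0, 0, 0, -0.95, 0, 80],
  [0, 0, 0, 0, -0.95, 0, 80],
  [0, 0, 0, 0, -0.95, 0, 80],
  [0, 0, 0, 0, -0.95, 0, 80],
  [0, 0, 0, 0, -0.95, 0, 80],
  [0, 0, 0, 0, -0.95, 0, 80],
  [0, 0, 0, 0, -0.95, 0, 80],
  [0, 0, 0, 0, -0.95, 0, 80],
  [0, 0, 0, 0, -0.95, 0, 80],
])

```text
t: 13.6
eef_pos: [0.4619, 0.2297, 0.1441]
eef_rot: [[1.0, -0.001, 0.0], [-0.001, -1.0, 0.0], [0.0, -0.0, -1.0]]
force: [0.8, 0.4, 0.0]
width: 0.0798
grasp_force: 0.0
```

Emit:
play_rows([
  [0, 0, 0, 0, 0, 0, 80],
  [0, 0, 0, 0, 0, 0, 80],
  [0, 0, 0, 0, 0, 0, 80],
  [0, 0, 0, 0, 0, 0, 80],
  [0, 0, 0, 0, 0, 0, 80],
  [0, 0, 0, 0, 0, 0, 80],
])

```text
t: 14.1
eef_pos: [0.4622, 0.227, 0.144]
eef_rot: [[1.0, -0.003, 0.0], [-0.003, -1.0, -0.0], [0.0, 0.0, -1.0]]
force: [0.3, 0.4, -0.3]
width: 0.0797
grasp_force: 0.0
```

```bash
python3 - <<'E'
from h import *
o=look("pics/w6.png"); print(o['t'],o['eef_pos'],o['eef_rot'],o['width'],o['force'])
E
```

```text
14.1 [0.46220235 0.22702709 0.14397997] [[ 9.99996471e-01 -2.64753683e-03  2.18038318e-04]
 [-2.64746511e-03 -9.99996441e-01 -3.28587061e-04]
 [ 2.18907488e-04  3.28008653e-04 -9.99999922e-01]] 0.07966767999595749 [ 0.28986811  0.3958444  -0.30303189]
```

View pics/w6.png

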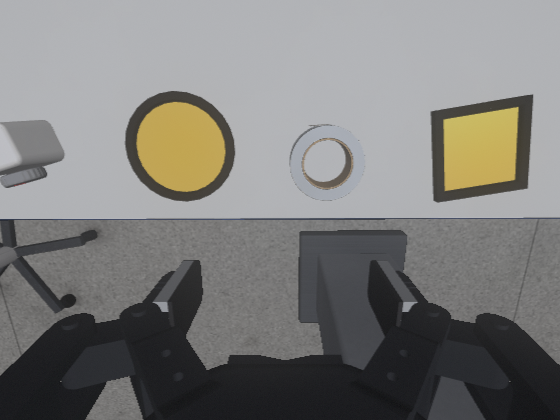

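The tape top is centred at (327.5,163), with columns 290–365. The big pad is at (180.5,147). Square pad corners are (432,112), (533,95), (529,188) and (434,202).

```bash
python3 - <<'E'
from h import *
np.set_printoptions(precision=4,suppress=True)
o=dict(np.load("pics/w6.png.npz"))
P=lambda u,v,z:ray("wrist",u,v,z,o)[:2]
t=P(327.5,163,.025);print("tape",t,P(290,163,.025)-P(365,163,.025),P(327.5,125,.025)-P(327.5,201,.025))
print("big",P(180.5,147,.008),P(125,147,.008)-P(236,147,.008))
print("sq",quad(P,[(432,112),(533,95),(529,188),(434,202)],.008))
to(*t,.02,0)
E
```

```text
tape [0.5007 0.1919] [0.0002 0.0598] [0.0605 0.0022]
big [0.5121 0.3134] [0.0003 0.0931]
sq (array([0.5079, 0.0597]), array([0.0804, 0.0775, 0.0823, 0.0768]), array([-1.411, -2.961,  1.722,  0.157]))
shift [1.29 1.17 4.13] turn -0.03
```

Emit:
play_rows([
  [0, 0, 0, 0.65, 0.59, 0, 80],
  [0, 0, 0, 0.64, 0.58, 0, 80],
  [0, 0, 0, 0, 0, 0.8, 80],
  [0, 0, 0, 0, 0, 0.8, 80],
  [0, 0, 0, 0, 0, 0.8, 80],
  [0, 0, 0, 0, 0, 0.8, 80],
  [0, 0, 0, 0, 0, 0.6, 80],
  [0, 0, 0, 0, 0, 0.33, 80],
  [0, 0, 0, 0, 0, 0, 80],
  [0, 0, 0, 0, 0, 0, 80],
  [0, 0, 0, 0, 0, 0, 80],
  [0, 0, 0, 0, 0, 0, 80],
])

```text
t: 15.15
eef_pos: [0.5015, 0.1932, 0.0214]
eef_rot: [[1.0, -0.001, 0.002], [-0.001, -1.0, 0.001], [0.002, -0.001, -1.0]]
force: [0.1, 0.1, 0.4]
width: 0.0797
grasp_force: 0.0
```

Emit:
play_rows([
  [0, 0, 0, 0, 0, 0, 55],
  [0, 0, 0, 0, 0, 0, 55],
  [0, 0, 0, 0, 0, 0, 55],
  [0, 0, 0, 0, 0, 0, 55],
  [0, 0, 0, 0, 0, 0, 55],
  [0, 0, 0, 0, 0, 0, 55],
])

```text
t: 15.65
eef_pos: [0.5011, 0.193, 0.0211]
eef_rot: [[1.0, -0.001, 0.001], [-0.001, -1.0, -0.0], [0.001, 0.0, -1.0]]
force: [-2.1, -0.8, 7.5]
width: 0.0587
grasp_force: 31.0
```

Emit:
play_rows([
  [0, 0, 0, 0, 0, -0.4, 55],
  [0, 0, 0, 0, 0, -0.6, 55],
  [0, 0, 0, 0, 0, -0.5, 55],
  [0, 0, 0, 0.05, -0.6, 0, 55],
  [0, 0, 0, 0.05, -0.7, 0, 55],
  [0, 0, 0, 0.05, -0.7, 0, 55],
  [0, 0, 0, 0.05, -0.7, 0, 55],
  [0, 0, 0, 0.05, -0.7, 0, 55],
  [0, 0, 0, 0.05, -0.63, 0, 55],
  [0, 0, 0, 0, 0, 0, 55],
  [0, 0, 0, 0, 0, 0, 55],
  [0, 0, 0, 0, 0, 0, 55],
])

```text
t: 16.65
eef_pos: [0.5098, 0.313, 0.0654]
eef_rot: [[1.0, -0.001, 0.0], [-0.001, -1.0, -0.001], [0.0, 0.001, -1.0]]
force: [0.1, 1.7, -0.8]
width: 0.0586
grasp_force: 32.9
```

Emit:
play_rows([
  [0, 0, 0, 0, 0, 0.5, 55],
  [0, 0, 0, 0, 0, 0.5, 55],
  [0, 0, 0, 0, 0, 0.3, 55],
  [0, 0, 0, 0, 0, 0, 55],
  [0, 0, 0, 0, 0, 0, 55],
  [0, 0, 0, 0, 0, 0, 55],
])

```text
t: 17.15
eef_pos: [0.51, 0.3135, 0.0267]
eef_rot: [[1.0, -0.002, 0.0], [-0.002, -1.0, 0.0], [0.0, -0.0, -1.0]]
force: [-0.9, 0.9, -0.5]
width: 0.0587
grasp_force: 33.4
```

Lower another 2.4 mm, release, rise, and go to a view of the timer.

Emit:
play_rows([
  [0, 0, 0, 0, 0, 0.07, 55],
  [0, 0, 0, 0, 0, 0, 55],
  [0, 0, 0, 0, 0, 0, 55],
  [0, 0, 0, 0, 0, 0, 65],
  [0, 0, 0, 0, 0, 0, 75],
  [0, 0, 0, 0, 0, 0, 75],
  [0, 0, 0, 0, 0, 0, 75],
  [0, 0, 0, 0, 0, -0.5, 75],
  [0, 0, 0, 0, 0, -0.9, 75],
  [0, 0, 0, 0, 0, -0.9, 75],
  [0, 0, 0, -0.4, 0, -0.9, 75],
  [0, 0, 0, -0.6, 0, -0.9, 70],
])

```text
t: 18.15
eef_pos: [0.4804, 0.3133, 0.148]
eef_rot: [[1.0, -0.003, 0.0], [-0.003, -1.0, 0.0], [0.0, -0.0, -1.0]]
force: [1.0, 0.6, 0.0]
width: 0.07
grasp_force: 0.0
```

Emit:
play_rows([
  [0, 0, 0, -0.7, -0.6, 0, 70],
  [0, 0, 0, 0, -0.7, 0, 70],
  [0, 0, 0, 0, -0.7, 0, 70],
  [0, 0, 0, 0, -0.5, 0, 70],
  [0, 0, 0, 0, 0, 0, 70],
  [0, 0, 0, 0, 0, 0, 70],
  [0, 0, 0, 0, 0, 0, 70],
  [0, 0, 0, 0, 0, 0, 70],
  [0, 0, 0, 0, 0, 0, 70],
])

```text
t: 18.9
eef_pos: [0.4592, 0.3878, 0.1469]
eef_rot: [[1.0, -0.002, 0.0], [-0.002, -1.0, -0.001], [0.0, 0.001, -1.0]]
force: [0.2, 0.9, 0.2]
width: 0.0701
grasp_force: 0.0
```

```bash
python3 - <<'E'
from h import *
o=look("pics/w7.png"); print(o['t'],o['eef_pos'],o['width'],o['force'])
E
```

```text
18.9 [0.4592371  0.38777155 0.14690493] 0.07006037523461633 [0.22811055 0.85689508 0.15652127]
```

View pics/w7.png

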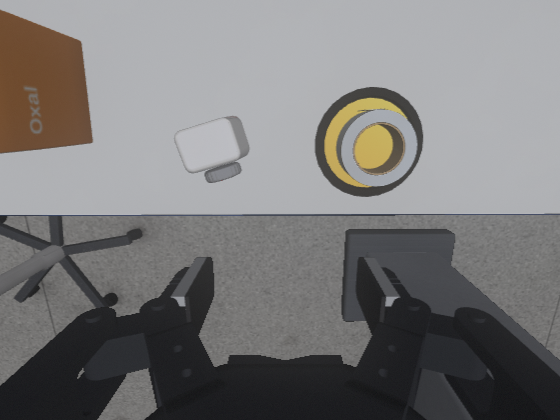

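The tape is in the big round recess, top centre (379,147), with the pad centre at (369,142). The timer's top face corners are about (174,133), (230,117), (242,157) and (185,173), with the dial in front at (223,172). The carton's nearest bottom edge runs from (80,41) to (92,142).

```bash
python3 - <<'E'
from h import *
np.set_printoptions(precision=4,suppress=True)
o=dict(np.load("pics/w7.png.npz"))
P=lambda u,v,z:ray("wrist",u,v,z,o)[:2]
print("tape",P(379,147,.028),"pad",P(369,142,.008))
print("timer",quad(P,[(174,133),(230,117),(242,157),(185,173)],.046),"dial",P(223,172,.023))
print("carton",P(92,142,0),P(80,41,0),P(92,142,.1))
E
```

```text
tape [0.5102 0.3127] pad [0.5126 0.3154]
timer (array([0.5131, 0.4426]), array([0.0422, 0.029 , 0.0445, 0.0293]), array([-1.31 , -2.887,  1.837,  0.176])) dial [0.4899 0.4373]
carton [0.5127 0.5542] [0.5913 0.5495] [0.5194 0.4928]
```

Emit:
play_rows([
  [0, 0, 0, 0.58, -0.6, 0, 68],
  [0, 0, 0, 0.58, -0.6, 0, 68],
  [0, 0, 0, 0.57, -0.61, 0, 68],
  [0, 0, -0.75, 0, 0, 0.3, 68],
  [0, 0, -0.75, 0, 0, 0.3, 68],
  [0, 0, -0.75, 0, 0, 0.3, 68],
  [0, 0, -0.75, 0, 0, 0.3, 68],
  [0, 0, 0, 0, 0, 0, 68],
  [0, 0, 0, 0, 0, 0, 68],
  [0, 0, 0, 0, 0, 0, 68],
])

```text
t: 19.78
eef_pos: [0.5111, 0.4429, 0.1116]
eef_rot: [[0.972, 0.234, 0.0], [0.234, -0.972, 0.0], [0.001, -0.0, -1.0]]
force: [0.3, -0.6, 1.0]
width: 0.0681
grasp_force: 0.0
```

```bash
python3 - <<'E'
from h import *
o=look("pics/w8.png"); print(o['t'],o['eef_pos'],o['width'],o['force'])
to(.511,.442,.027,.24)
E
```

```text
19.7833 [0.51109009 0.44293193 0.11158163] 0.06808163416722518 [ 0.33543964 -0.55986261  1.02662842]
shift [-0.02  0.04  2.83] turn -0.04
```

View pics/w8.png

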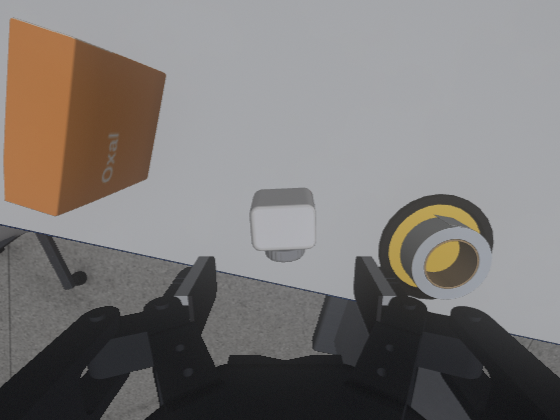

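The timer is centred (column 284) and square to the jaws, with the carton and tape clear. I'll lower and grip.

Emit:
play_rows([
  [0, 0, 0, 0, 0, 0.7, 68],
  [0, 0, 0, 0, 0, 0.7, 68],
  [0, 0, 0, 0, 0, 0.7, 68],
  [0, 0, 0, 0, 0, 0.5, 68],
  [0, 0, 0, 0, 0, 0.2, 68],
  [0, 0, 0, 0, 0, 0, 68],
  [0, 0, 0, 0, 0, 0, 68],
  [0, 0, 0, 0, 0, 0, 40],
  [0, 0, 0, 0, 0, 0, 40],
  [0, 0, 0, 0, 0, 0, 40],
  [0, 0, 0, 0, 0, 0, 40],
  [0, 0, 0, 0, 0, 0, 40],
])

```text
t: 20.83
eef_pos: [0.5114, 0.4438, 0.0287]
eef_rot: [[0.972, 0.236, 0.002], [0.236, -0.972, 0.002], [0.002, -0.001, -1.0]]
force: [-0.9, -1.6, 6.2]
width: 0.0451
grasp_force: 31.1
```

Emit:
play_rows([
  [0, 0, 0, 0, 0, 0, 40],
  [0, 0, 0, 0, 0, 0, 40],
  [0, 0, 0, 0, 0, 0, 40],
])

```text
t: 21.08
eef_pos: [0.5115, 0.4438, 0.0287]
eef_rot: [[0.972, 0.236, 0.002], [0.236, -0.972, 0.002], [0.002, -0.001, -1.0]]
force: [-0.9, 0.3, 5.9]
width: 0.0454
grasp_force: 31.1
```

Emit:
play_rows([
  [0, 0, 0, 0, 0, -0.4, 40],
  [0, 0, 0, 0, 0, -0.8, 40],
  [0, 0, 0, 0, 0, -0.8, 40],
  [0, 0, 0.5, 0, 0, 0, 40],
  [0, 0, 0.5, 0, 0, 0, 40],
  [0, 0, 0, -0.114, 0.704, 0, 40],
  [0, 0, 0, -0.114, 0.704, 0, 40],
  [0, 0, 0, -0.114, 0.704, 0, 40],
  [0, 0, 0, -0.114, 0.704, 0, 40],
  [0, 0, 0, -0.114, 0.704, 0, 40],
  [0, 0, 0, -0.114, 0.704, 0, 40],
  [0, 0, 0, -0.114, 0.704, 0, 40],
])

```text
t: 22.08
eef_pos: [0.5106, 0.2924, 0.088]
eef_rot: [[0.987, 0.158, 0.001], [0.158, -0.987, 0.0], [0.001, -0.0, -1.0]]
force: [0.4, 0.8, -0.9]
width: 0.0457
grasp_force: 31.1
```

Emit:
play_rows([
  [0, 0, 0, -0.114, 0.704, 0, 40],
  [0, 0, 0, -0.114, 0.704, 0, 40],
  [0, 0, 0, -0.114, 0.704, 0, 40],
  [0, 0, 0, -0.114, 0.704, 0, 40],
  [0, 0, 0, -0.114, 0.704, 0, 40],
  [0, 0, 0, -0.114, 0.704, 0, 40],
  [0, 0, 0, -0.114, 0.704, 0, 40],
  [0, 0, 0, -0.114, 0.704, 0, 40],
  [0, 0, 0, -0.114, 0.704, 0, 40],
  [0, 0, 0, -0.114, 0.704, 0, 40],
  [0, 0, 0, -0.114, 0.704, 0, 40],
  [0, 0, 0, 0, 0, 0, 40],
])

```text
t: 23.08
eef_pos: [0.5104, 0.0531, 0.0877]
eef_rot: [[0.988, 0.153, 0.0], [0.153, -0.988, -0.002], [0.0, 0.002, -1.0]]
force: [0.9, -1.2, -1.6]
width: 0.0451
grasp_force: 31.1
```

Emit:
play_rows([
  [0, 0, 0, 0, 0, 0, 40],
  [0, 0, 0, 0, 0, 0, 40],
  [0, 0, 0, 0, 0, 0, 40],
  [0, 0, 0, 0, 0, 0, 40],
  [0, 0, 0, 0, 0, 0, 40],
  [0, 0, 0, 0, 0, 0, 40],
])

```text
t: 23.58
eef_pos: [0.5101, 0.0585, 0.0869]
eef_rot: [[0.987, 0.159, -0.0], [0.159, -0.987, 0.0], [-0.0, -0.0, -1.0]]
force: [0.6, -0.1, -0.2]
width: 0.0451
grasp_force: 31.1
```

```bash
python3 - <<'E'
from h import *
o=look("pics/w9.png"); print(o['t'],o['eef_pos'],o['width'],o['force'])
to(.509,.0585,.0325,.155)
E
```

```text
23.5833 [0.51005805 0.05851696 0.08693405] 0.045054311577367556 [ 0.55427246 -0.05310955 -0.15379686]
shift [-0.03 -0.01  1.81] turn 0.06
```

View pics/w9.png

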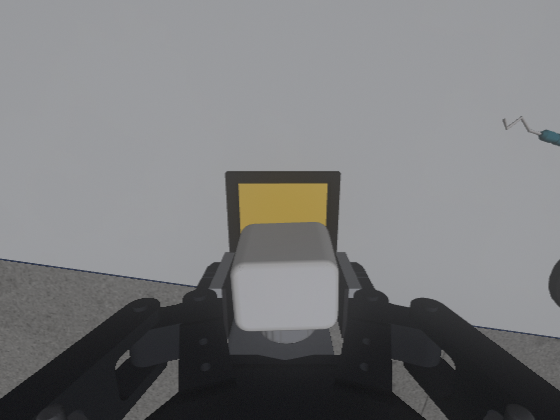

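The square pad is aligned under the timer, with its back edge from (226,172) to (341,172). The back-face geometry calls for about 2–3 mm more along tool x, then lowering.

Emit:
play_rows([
  [0, 0, 0, 0.08, 0, 0, 40],
  [0, 0, 0, 0, 0, 0.5, 40],
  [0, 0, 0, 0, 0, 0.5, 40],
  [0, 0, 0, 0, 0, 0.4, 40],
  [0, 0, 0, 0, 0, 0.25, 40],
  [0, 0, 0, 0, 0, 0.15, 40],
  [0, 0, 0, 0, 0, 0, 40],
  [0, 0, 0, 0, 0, 0, 40],
  [0, 0, 0, 0, 0, 0, 40],
  [0, 0, 0, 0, 0, 0, 40],
])

```text
t: 24.47
eef_pos: [0.5129, 0.0583, 0.0334]
eef_rot: [[0.987, 0.158, 0.001], [0.158, -0.987, 0.0], [0.001, 0.0, -1.0]]
force: [-1.3, -0.2, -0.5]
width: 0.0449
grasp_force: 31.1
```

Emit:
play_rows([
  [0, 0, 0, 0, 0, 0.05, 40],
  [0, 0, 0, 0, 0, 0, 40],
  [0, 0, 0, 0, 0, 0, 50],
  [0, 0, 0, 0, 0, 0, 62],
  [0, 0, 0, 0, 0, 0, 62],
  [0, 0, 0, 0, 0, 0, 62],
  [0, 0, 0, 0, 0, -0.5, 62],
  [0, 0, 0, 0, 0, -0.9, 62],
  [0, 0, 0, 0, 0, -0.9, 62],
  [0, 0, 0, -0.5, 0, -0.9, 62],
  [0, 0, 0, -0.7, 0, -0.5, 62],
  [0, 0, 0, -0.5, 0, 0, 62],
])

```text
t: 25.47
eef_pos: [0.4629, 0.0507, 0.1456]
eef_rot: [[0.987, 0.159, 0.005], [0.159, -0.987, -0.0], [0.005, 0.001, -1.0]]
force: [0.3, -0.9, 0.5]
width: 0.0616
grasp_force: 0.0
```

Emit:
play_rows([
  [0, 0, 0, 0, 0, 0, 62],
  [0, 0, 0, 0, 0, 0, 62],
  [0, 0, 0, 0, 0, 0, 62],
  [0, 0, 0, 0, 0, 0, 62],
  [0, 0, 0, 0, 0, 0, 62],
])

```text
t: 25.88
eef_pos: [0.4625, 0.0504, 0.142]
eef_rot: [[0.987, 0.158, -0.001], [0.158, -0.987, 0.001], [-0.001, -0.001, -1.0]]
force: [-0.5, -0.4, 0.3]
width: 0.0619
grasp_force: 0.0
```

```bash
python3 - <<'E'
from h import *
o=look("pics/w10.png"); print(o['t'],o['eef_pos'],o['width'],o['force'])
im=eyes.snapshot("top")[:,:,::-1]
f=lambda a:cv2.resize(im[190:250,a:a+165],None,fx=4.8,fy=4.8,interpolation=cv2.INTER_CUBIC)
w=cv2.imread("pics/w10.png")[60:320,80:480]
a=np.vstack([f(120),f(285)])
w=cv2.resize(w,(792,515))[100:360] if 0 else w
c=np.zeros((596,792,3),np.uint8); s=cv2.resize(a,(560,407)); c[:407,:560]=s
k=cv2.resize(w,(290,189)); c[407:596,:290]=k; cv2.imwrite("pics/topF.png",c)
E
```

```text
25.8833 [0.46246649 0.05044637 0.14200944] 0.06190010105600663 [-0.45525215 -0.36868498  0.25680546]
```

View pics/w10.png

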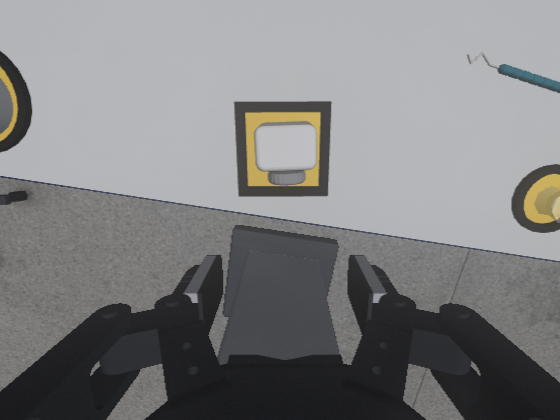

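View pics/topF.png

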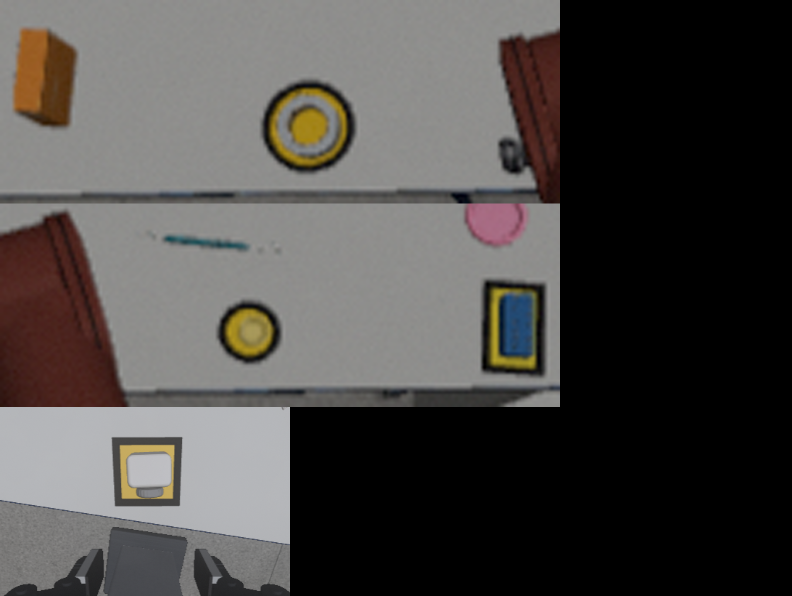

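All four items are in their recesses. The timer is centred at (285,150) in its square pad, the tape, dish and bur stand sit within yellow margins, and the carton and scaler have not moved. I'm handing the job in.

```bash
python3 -c "
from cell import arm
print(arm.close_job())"
```

```text
the job is handed in; nothing more can be done
None
```

I handed the job in at about 26 s. The last pictures show the bur stand, timer, tape roll and dish each in its own recess, with the carton and scaler unmoved; the hand-in returned no verdict.

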